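# Bring the loupe round its bent guide rod to the watch movement

### The job

On the watchmaker's loupe stand, slide the carrier that bears the magnifying lens along the bent guide rod and round its bend, turning it with the rod, until the lens is centred over the brass watch movement in the round black holder (not over the square steel block). Leave the carrier standing level on the stand, at rest and let go.

Things in the scene. Friction and masses are not known exactly. Their poses are not given: they have to be found in the camera images.
- carrier: Loupe carrier, loose, threaded on the rod, 0.3 kg: aluminium block (38 x 32 mm) on a 56 (x) x 60 (y) x 8 mm foot, 22 mm bore along y, 27 mm up; top 46 mm up. Above it a black grip fin 14 mm thick (y), 34 wide (x), 46 to 92 mm up, centred on the origin: grip it across its thickness. Origin: centre of the foot's underside, z up; foot slides on the plate. Starts on leg A, +x to the bend's outer side.
- lens (a point): Centre of the lens, at (70, 0, 41) mm in the carrier's frame: clear glass in a black ring, 44 mm across and 10 mm high, on a short arm along the carrier's +x.
- rail: Fixed stand: dark L-shaped plate 10 mm thick, 10 mm steel rod with its axis 40 mm above the table, end posts 54 mm high. Origin on the table under the end of leg A, z up. Rod: leg A along +y at x=0 from post (y=-94 mm) to y=0; quarter bend, radius 100, about (-100,0); leg B along -x at y=100 from x=-100 to post (x=-194). Carrier yaw = this yaw on leg A, +90 deg on leg B; play about 6 mm.
- holder: Goal: round black holder 44 mm across with a round brass watch movement on it, 20 mm high in all, fixed on the plate; origin: centre of its underside. It is within 5 mm of the lens's path at one of two stations: about 50 degrees round the bend, or beside leg B 20 to 56 mm past the bend. A square steel block 42 x 42 x 18 mm with four holes stands at the other.

How it is judged:
By the outcome, as a careful person would: the job done as asked, in the order asked, and still so for the second after the job is handed in, with the robot touching nothing.
It also fails if it takes over 35 s, if anything falls off the work surface, if the arm or the gripper's body presses on something with over 40 N, if the wrist force passes 120 N, or if a joint passes its speed limit or range.

### The arm

A 6-joint arm with a two-finger parallel gripper is mounted at the origin on the work surface. World frame = base frame: x ahead of the robot, y to its left, z up, the work surface at z = 0. Lengths are in m, angles in rad, forces in N, time in s.
With the tool pointing down it reaches from about 0.35 to 0.975 m from the base axis. Payload 4.9 kg.
Tool frame: the origin (TCP) lies on the mounting face of the last link; the fingertips stand 173 mm ahead of it and the grasp point (between the pads) lies 155 mm ahead of it; x points along the fingers, z is the direction in which the jaws open and shut, and the axes are right-handed (so a half turn about x gives the same grasp; the last joint's range is limited). The gripper opens to 85 mm and grips with 20 to 120 N. Pads are 22 mm wide; open, the fingers measure 114 mm over their backs; the gripper's body (76 mm by 85 mm) begins 54 mm behind the grasp point. The pads swing forward as they close: fully open they stand 13 mm farther back than shut.
Start: joints at [-0.119, 0.053, 1.613, -0, 1.476, -0.119], TCP at [0.625, 0, 0.405] pointing down, gripper open.
Joint ranges: [-3.01, 3.01], [-1.01, 2.22], [0.06, 2.58], [-1.02, 4.17], [0.09, 2.62], [-3.14, 3.14]. Speed limits (rad/s): [2.57, 2.57, 3.14, 3.14, 3.14, 3.14].

### API

Orientations are given as a rotation vector (axis times angle).
In Python, from station import get_obs, get_image, get_calibration, finish_job, look_for, masks_of, tip_of gives the robot as it stands.
- The arm moves only by the tool carry_out, never from a script. Its argument "increments" is a list of rows, each a list of 3 entries, a list of its own where there are three numbers: the turn, a rotation vector about the world's x, y, z in units of 0.1 rad (1.0 is 0.1 rad), then the shift along the world's x, y, z in units of 20 mm (1.0 is 20 mm), then the opening, from 0 (shut) to 1 (fully open). A call has 1 to 8 rows; each row shifts and turns the pose as measured when the row begins; what a row does not reach is not made up. A row lasts 1/10 s, in which the tool goes at most 50 mm and 8.59 degrees, less where a joint would pass 70% of its speed; a pose out of reach is approached as far as the arm can. A call with a number of a shift or a turn outside -1 to 1 is refused whole. A call with a gripper value outside its range is refused whole. The fingers move at their own pace and stop on an object; "squeeze" is the grip in N (left out, the last holds). Time passes only in rows, so rows that do not move let the fingers close. It gives the time, the measured TCP pose, the force and the opening at its end, in the units of the state.
- get_obs(): the state, without advancing time (a new reading comes with each control period).
- get_image(name): name is "scene" or "side" or "wrist"; returns (picture, depth): 400x640x3 uint8, blue, green, red; 400x640 float32, m along the optical axis (not along the pixel's ray), 0 where there is no reading.
- get_calibration(name): a dict with "fx", "fy", "cx", "cy" (pixels), "position" and "orientation" of the camera in the world. Camera axes: x right, y down, z forward; pixel columns grow to the right and rows downward; lengths in m; the calibration is good to about 2 mm. A picture is of the moment at which its call begins: read the wrist's pose just before it. get_calibration takes no time and is no camera call; for the wrist camera it gives the pose at the moment of the call.
- finish_job(): hands the job in, once; it reports no verdict.
Trained networks look in the newest picture that a camera, given by its name, has taken for a name from the list of things; names that differ only in an ending like _2 or _b are one class to them, and where a whole thing is asked for, a point or a joint stands for the part that bears it (a point fixed in the world has none). Each returns a list of dicts, best first, with "p" (0 to 1); they miss things now and then, are a little off and sometimes report something else, mostly with a low value. They report only what shows in the picture. A call takes as long as a camera call.
- look_for(camera, query): "centre" ([column, row] in pixels, amid what is visible of it).
- masks_of(camera, query): "region" (400x640 bool, what is visible of it) and "centre" ([column, row] in pixels, amid what is visible of it).
- tip_of(camera, query): "centre" ([column, row] in pixels: a listed point, or the origin of a listed thing).
The state is a dict: "t": time; "q": joint angles; "dq": joint speeds; "effort": joint torques, N m; "tool_pos": TCP position; "tool_rot": TCP orientation; "contact_force": force on the tool from outside, world axes, zero at the start; "wrist_torque": the same for the moment, N m; "opening": finger opening in m.
Only numpy, scipy, OpenCV 4.12 (cv2) and the standard library are available. Lean on these libraries where they do the work, as an engineer would, in place of code of your own. Each camera call takes 0.05 s, during which the arm holds its last target.

## Working session

There is one attempt and no reset: what is moved stays moved. The work goes in short steps, Python scripts to look and compute and a tool call to move; the robot and the scene stay as the last step left them, time stands still between calls to the robot, and variables do not carry over. Pictures are saved under pics/ and viewed, and the job is handed in when it is done.

Besides the shell and the picture viewer there is one more tool, called after "Emit:" as a command line: name --argument value ..., lists and objects as JSON in quotes. carry_out: Moves the arm, as the interface text tells. Shifts and turns lie within -1 to 1; 1 stands for 20 mm of shift or 0.1 rad of turn. Its arguments: {"type":"object","properties":{"increments":{"type":"array","items":{"type":"array"}},"squeeze":{"type":"number"}},"required":["increments"]}

```bash
mkdir -p pics; ls
cat > h.py <<'E'
import numpy as np,cv2
from station import *
from scipy.spatial.transform import Rotation as R
def rot(c):
    o=np.array(c["orientation"],float)
    if o.shape==(3,3): return o
    return R.from_rotvec(o).as_matrix() if o.size==3 else R.from_quat(o).as_matrix()
def proj(c,P):
    p=(np.atleast_2d(P)-np.array(c["position"]))@rot(c)
    return np.c_[c["fx"]*p[:,0]/p[:,2]+c["cx"],c["fy"]*p[:,1]/p[:,2]+c["cy"]]
def onz(c,uv,z):
    d=rot(c)@np.array([(uv[0]-c["cx"])/c["fx"],(uv[1]-c["cy"])/c["fy"],1])
    p=np.array(c["position"]); return p+d*(z-p[2])/d[2]
def cloud(c,D):
    v,u=np.mgrid[:400,:640]
    P=np.stack([(u-c["cx"])/c["fx"]*D,(v-c["cy"])/c["fy"]*D,D],-1)
    return P@rot(c).T+np.array(c["position"])
E
python3 - <<'E'
from h import *
for n in ["scene","side"]:
    im,D=get_image(n); c=get_calibration(n); print(n,c)
    cv2.imwrite(f"pics/{n}0.png",im); np.savez(f"/tmp/{n}0.npz",im=im,D=D)
    if n=="scene":
        for q in ["carrier","holder","rail"]:
            for r in tip_of(n,q)[:2]: print(q,"tip",r)
        for r in tip_of(n,"lens")[:2]: print("lens",r)
E
```

```text
pics
scene {'fx': 391.18506953497524, 'fy': 391.18506953497524, 'cx': 324.2776376382987, 'cy': 198.1019506976195, 'position': array([ 1.05435193, -0.29969374,  0.4448666 ]), 'orientation': array([-1.98514015, -0.91892627,  0.50841405])}
carrier tip {'centre': [230.8, 241.5], 'p': 0.85}
holder tip {'centre': [318.2, 247.7], 'p': 0.69}
rail tip {'centre': [241.2, 249.2], 'p': 0.64}
lens {'centre': [210.5, 249.3], 'p': 0.65}
side {'fx': 361.7602049669854, 'fy': 361.7602049669854, 'cx': 321.5088560434582, 'cy': 204.18218455745688, 'position': array([ 0.3177651 , -0.44805252,  0.40713437]), 'orientation': array([-2.02477716,  0.54657756, -0.28839764])}
```

View pics/scene0.png

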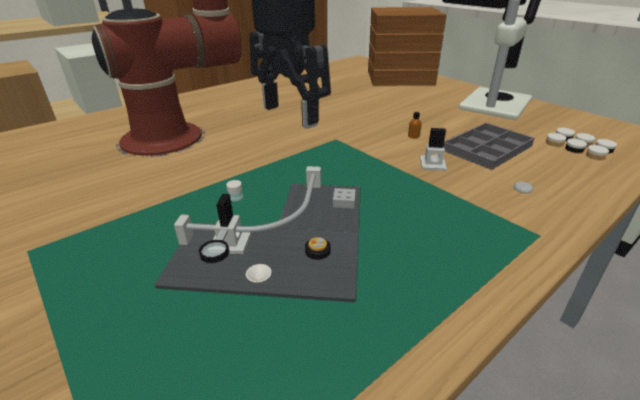

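View pics/side0.png

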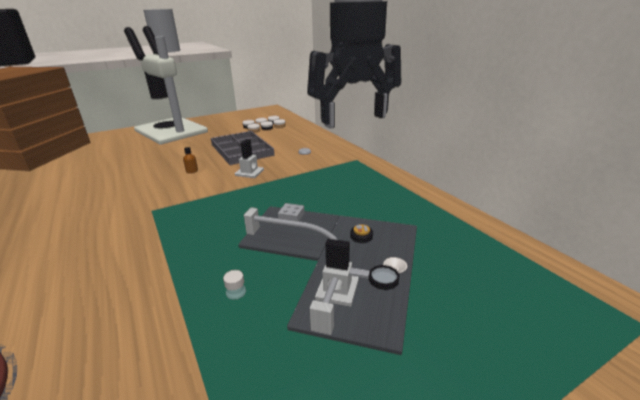

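Run:
```python
from h import *
for n,regs in [("scene",{"A":(170,205,195,250),"B":(303,322,163,190),"holder":(300,335,230,262),"block":(330,358,185,210),"fin":(215,235,192,228)}),("side",{"A":(308,336,298,335),"B":(242,262,205,236),"holder":(348,376,220,246),"block":(276,306,202,220),"fin":(324,352,236,272),"lens":(366,402,262,290)})]:
    z=np.load(f"/tmp/{n}0.npz"); c=get_calibration(n); P=cloud(c,z["D"])
    for k,(a,b,r,s) in regs.items():
        Q=P[r:s,a:b].reshape(-1,3); Q=Q[np.isfinite(Q).all(1)]
        lo,hi={"A":(.05,.06),"B":(.05,.06),"holder":(.022,.04),"block":(.022,.036),"fin":(.095,.11),"lens":(.045,.062)}[k]
        q=Q[(Q[:,2]>lo)&(Q[:,2]<hi)]
        print(n,k,len(q),q.mean(0).round(4) if len(q) else "",((q.min(0)+q.max(0))/2).round(4) if len(q) else "", np.ptp(q,axis=0).round(3) if len(q) else Q[:,2].max())
```

```text
scene A 150 [ 0.5001 -0.1407  0.0538] [ 0.524  -0.1388  0.0538] [0.11  0.031 0.007]
scene B 72 [0.4881 0.1449 0.0534] [0.4865 0.1446 0.053 ] [0.029 0.027 0.005]
scene holder 338 [0.6611 0.0141 0.0263] [0.6577 0.0158 0.0268] [0.043 0.043 0.01 ]
scene block 292 [0.5764 0.1513 0.0272] [0.5752 0.153  0.0261] [0.057 0.057 0.008]
scene fin 146 [ 0.5448 -0.0857  0.1007] [ 0.5416 -0.0842  0.0993] [0.032 0.031 0.008]
side A 238 [ 0.4826 -0.1398  0.0539] [ 0.4836 -0.1393  0.0533] [0.03  0.03  0.007]
side B 87 [0.4863 0.1446 0.0539] [0.4871 0.1465 0.0533] [0.031 0.03  0.006]
side holder 233 [0.6546 0.014  0.0266] [0.6572 0.0178 0.0267] [0.043 0.04  0.009]
side block 274 [0.5731 0.1522 0.0275] [0.5748 0.1547 0.0261] [0.058 0.057 0.008]
side fin 218 [ 0.5404 -0.0855  0.1007] [ 0.5416 -0.0839  0.0994] [0.032 0.031 0.009]
side lens 667 [ 0.589  -0.1338  0.0537] [ 0.5911 -0.1324  0.0517] [0.045 0.046 0.013]
```

Run:
```python
from h import *
o=get_obs(); M=R.from_rotvec(o["tool_rot"]).as_matrix(); print(o["t"],o["tool_pos"],M.round(3),o["contact_force"],o["opening"],o["q"])
```

```text
0.3 [6.24899973e-01 2.12669845e-05 4.04263111e-01] [[-0.001  0.     1.   ]
 [ 0.     1.    -0.   ]
 [-1.     0.    -0.001]] [-0.71517958 -0.24504011  0.20209395] 0.08512531918800548 [-1.18985189e-01  5.29445396e-02  1.61338280e+00 -3.42489272e-06
  1.47598646e+00 -1.18967303e-01]
```

Emit:
carry_out --increments '[[[0,0,0.97],[-0.52,-0.52,-0.5],1],[[0,0,0.97],[-0.52,-0.52,-0.5],1],[[0,0,0.97],[-0.52,-0.52,-0.5],1],[[0,0,0.97],[-0.52,-0.52,-0.5],1],[[0,0,0.97],[-0.52,-0.52,-0.5],1],[[0,0,0.97],[-0.52,-0.52,-0.5],1],[[0,0,0.97],[-0.52,-0.52,-0.5],1],[[0,0,0.97],[-0.52,-0.52,-0.5],1]]' --squeeze 40

```text
t: 1.1
tool_pos: [0.5396, -0.0847, 0.3234]
tool_rot: [-0.633, 1.473, 0.633]
contact_force: [0.5, 0.8, 0.0]
opening: 0.0853
```

```bash
cat > s.py <<'E'
from h import *
def st():
    o=get_obs(); M=R.from_rotvec(o["tool_rot"]).as_matrix()
    print("t",round(o["t"],2),"pos",np.round(o["tool_pos"],4),"jawdeg",round(np.degrees(np.arctan2(M[1,2],M[0,2])),2),"x",M[:,0].round(3),"F",np.round(o["contact_force"],1),"T",np.round(o["wrist_torque"],2),"open",round(o["opening"],4))
    return o,M
E
python3 -c "
from s import *
st()"
```

```text
t 1.1 pos [ 0.5396 -0.0847  0.3234] jawdeg 46.44 x [ 0.003  0.002 -1.   ] F [0.5 0.8 0. ] T [-0.02  0.02 -0.02] open 0.0853
```

Emit:
carry_out --increments '[[[0,0,-0.37],[0.1,0.05,-0.7],1],[[0,0,0],[0,0,-0.7],1],[[0,0,0],[0,0,-0.7],1],[[0,0,0],[0,0,-0.7],1],[[0,0,0],[0,0,-0.7],1],[[0,0,0],[0,0,-0.6],1],[[0,0,0],[0,0,0],1]]'

```text
t: 1.8
tool_pos: [0.5399, -0.0841, 0.2339]
tool_rot: [-0.604, 1.484, 0.607]
contact_force: [-0.2, -0.2, -0.3]
opening: 0.0854
```

```bash
python3 -c "
from s import *
st()
im,D=get_image('scene');cv2.imwrite('pics/s1.png',im[120:320,120:440].repeat(2,0).repeat(2,1))"
```

```text
t 1.8 pos [ 0.5399 -0.0841  0.2339] jawdeg 44.37 x [-0.     0.002 -1.   ] F [-0.2 -0.2 -0.3] T [ 0.02  0.02 -0.01] open 0.0854
```

View pics/s1.png

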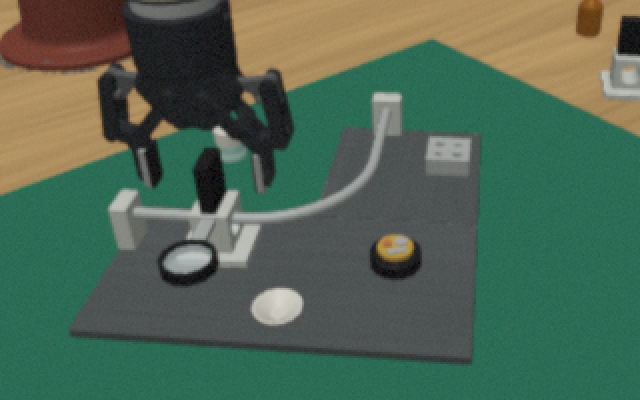

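The picture shows the jaws straddling the fin (at about 208,180), with the brass holder at (395,253) and the steel block at (448,155). I'll rise 5 mm and close.

Emit:
carry_out --increments '[[[0,0,0],[0.06,0,0.25],0.6],[[0,0,0],[0,0,0],0.4],[[0,0,0],[0,0,0],0.2],[[0,0,0],[0,0,0],0],[[0,0,0],[0,0,0],0],[[0,0,0],[0,0,0],0],[[0,0,0],[0,0,0],0],[[0,0,0],[0,0,0],0]]' --squeeze 40

```text
t: 2.65
tool_pos: [0.543, -0.0846, 0.2436]
tool_rot: [-0.607, 1.478, 0.603]
contact_force: [1.3, -0.3, 0.1]
opening: 0.0135
```

```bash
python3 -c "
from s import *
st()"
```

```text
t 2.65 pos [ 0.543  -0.0846  0.2436] jawdeg 44.4 x [ 0.007  0.    -1.   ] F [ 1.3 -0.3  0.1] T [-0.   -0.04  0.04] open 0.0135
```

Emit:
carry_out --increments '[[[0,0,0],[0.24,0.24,0],0],[[0,0,0],[0.24,0.24,0],0],[[0,0,0],[0.24,0.24,0],0],[[0,0,0],[0,0,0],0]]'

```text
t: 3.05
tool_pos: [0.5583, -0.0694, 0.2436]
tool_rot: [-0.608, 1.48, 0.603]
contact_force: [1.1, 0.1, -0.4]
opening: 0.0136
```

```bash
cat >> s.py <<'E'
O=np.array([0.5562,-0.0686]);Y=np.radians(-45.7);HOLD=np.array([.6575,.0165])
Rz=lambda a:np.array([[np.cos(a),-np.sin(a)],[np.sin(a),np.cos(a)]])
def wp(th): return O+Rz(Y)@(np.array([-.1,0])+.1*np.array([np.cos(th),np.sin(th)]))
def plan(step=.08):
    o,M=st(); p=np.array(o["tool_pos"])[:2]; jaw=np.arctan2(M[1,2],M[0,2])
    l=Rz(-Y)@(p-O); th=np.arctan2(l[1],l[0]+.1); print("local",l.round(4),"th",np.degrees(th).round(2),"r",np.hypot(l[0]+.1,l[1]).round(4),"yawth",np.degrees(jaw-np.pi/2-Y).round(2))
    prev=p; pj=jaw
    for k in range(1,9):
        t=max(th,0)+step*k; w=wp(t); j=Y+t+np.pi/2
        print(k,"th",np.degrees(t).round(1),"turn",((j-pj)/.1).round(2),"shift",((w-prev)/.02).round(2)); prev=w;pj=j
E
python3 -c "
from s import *
plan()"
```

```text
t 3.05 pos [ 0.5583 -0.0694  0.2436] jawdeg 44.39 x [ 0.006 -0.001 -1.   ] F [ 1.1  0.1 -0.4] T [ 0.12 -0.05  0.02] open 0.0136
local [0.002 0.001] th 0.53 r 0.102 yawth 0.09
1 th 5.1 turn 0.88 shift [0.2  0.36]
2 th 9.7 turn 0.8 shift [0.25 0.31]
3 th 14.3 turn 0.8 shift [0.22 0.33]
4 th 18.9 turn 0.8 shift [0.19 0.35]
5 th 23.5 turn 0.8 shift [0.17 0.36]
6 th 28.0 turn 0.8 shift [0.14 0.38]
7 th 32.6 turn 0.8 shift [0.11 0.39]
8 th 37.2 turn 0.8 shift [0.07 0.39]
```

Emit:
carry_out --increments '[[[0,0,0.8],[0.25,0.31,0],0],[[0,0,0.8],[0.25,0.31,0],0],[[0,0,0.8],[0.22,0.33,0],0],[[0,0,0.8],[0.19,0.35,0],0],[[0,0,0],[0,0,0],0]]'

```text
t: 3.55
tool_pos: [0.5781, -0.042, 0.2436]
tool_rot: [-0.864, 1.388, 0.858]
contact_force: [0.1, 0.8, -0.8]
opening: 0.0136
```

```bash
python3 -c "
from s import *
plan()"
```

```text
t 3.55 pos [ 0.5781 -0.042   0.2436] jawdeg 63.49 x [ 0.007 -0.    -1.   ] F [ 0.1  0.8 -0.8] T [ 0.23 -0.06  0.01] open 0.0136
local [-0.0038  0.0342] th 19.59 r 0.1021 yawth 19.19
1 th 24.2 turn 0.87 shift [0.07 0.41]
2 th 28.8 turn 0.8 shift [0.13 0.38]
3 th 33.3 turn 0.8 shift [0.1  0.39]
4 th 37.9 turn 0.8 shift [0.07 0.39]
5 th 42.5 turn 0.8 shift [0.04 0.4 ]
6 th 47.1 turn 0.8 shift [0.01 0.4 ]
7 th 51.7 turn 0.8 shift [-0.03  0.4 ]
8 th 56.3 turn 0.8 shift [-0.06  0.4 ]
```

Forces are low. Continuing to about 47°.

Emit:
carry_out --increments '[[[0,0,0.8],[0.15,0.38,0],0],[[0,0,0.8],[0.12,0.38,0],0],[[0,0,0.8],[0.1,0.39,0],0],[[0,0,0.8],[0.07,0.39,0],0],[[0,0,0.8],[0.04,0.4,0],0],[[0,0,0.8],[0,0.4,0],0],[[0,0,0],[0,0,0],0]]'

```text
t: 4.25
tool_pos: [0.5883, 0.0047, 0.2436]
tool_rot: [-1.231, 1.192, 1.22]
contact_force: [-0.0, 0.4, -0.8]
opening: 0.0134
```

Run:
```python
from s import *
plan()
for n in ["scene","side"]:
    im,D=get_image(n); np.savez(f"/tmp/{n}1.npz",im=im,D=D)
    a=im[180:300,240:400] if n=="scene" else im[190:310,290:450]
    cv2.imwrite(f"pics/{n}2.png",cv2.resize(a,None,fx=5,fy=5,interpolation=cv2.INTER_CUBIC))
    c=get_calibration(n)
    for r in tip_of(n,"lens")[:2]: print(n,r,onz(c,r["centre"],.051))
    print(proj(c,[.6575,.0165,.03]))
```

```text
t 4.25 pos [0.5883 0.0047 0.2436] jawdeg 91.35 x [ 0.009 -0.    -1.   ] F [-0.   0.4 -0.8] T [ 0.48  0.09 -0.04] open 0.0134
local [-0.03    0.0742] th 46.67 r 0.102 yawth 47.05
1 th 51.3 turn 0.73 shift [-0.12  0.4 ]
2 th 55.8 turn 0.8 shift [-0.05  0.4 ]
3 th 60.4 turn 0.8 shift [-0.09  0.39]
4 th 65.0 turn 0.8 shift [-0.12  0.38]
5 th 69.6 turn 0.8 shift [-0.15  0.37]
6 th 74.2 turn 0.8 shift [-0.18  0.36]
7 th 78.8 turn 0.8 shift [-0.2   0.34]
8 th 83.3 turn 0.8 shift [-0.23  0.33]
scene {'centre': [310.0, 232.4], 'p': 0.93} [0.64962499 0.00811274 0.051     ]
[[317.21149707 242.60146506]]
side {'centre': [364.3, 219.5], 'p': 0.95} [0.66036244 0.01355684 0.051     ]
[[361.7510653  228.67980778]]
```

View pics/scene2.png

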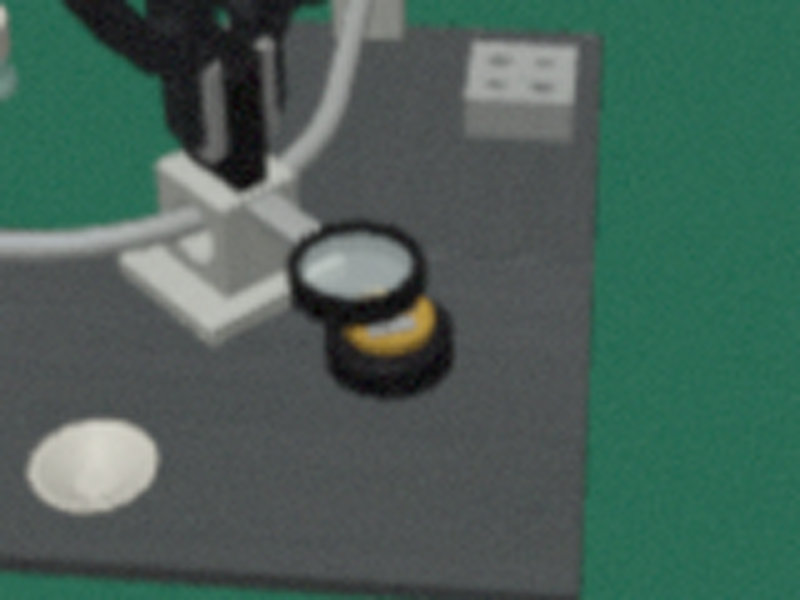

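View pics/side2.png

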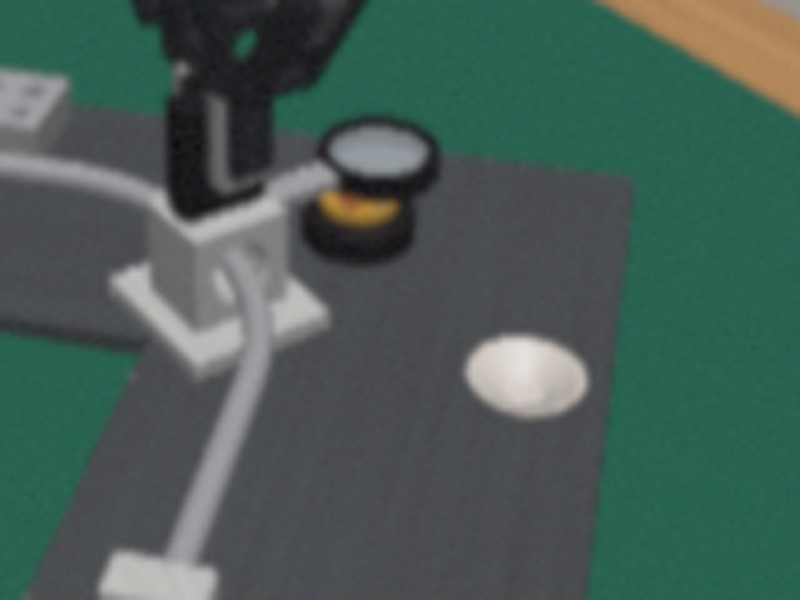

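Run:
```python
from s import *
from scipy.optimize import least_squares
C={n:get_calibration(n) for n in ["scene","side"]}
obs={"scene":[310.0,232.4],"side":[364.3,219.5]}
f=lambda P:np.r_[proj(C["scene"],P)[0]-obs["scene"],proj(C["side"],P)[0]-obs["side"]]
s=least_squares(f,[.65,.01,.05]);print("tri",s.x,s.fun)
for n in C:
    z=np.load(f"/tmp/{n}1.npz"); P=cloud(C[n],z["D"])
    m=(abs(P[...,0]-.657)<.035)&(abs(P[...,1]-.01)<.035)&(P[...,2]>.043)&(P[...,2]<.09)
    q=P[m]; print(n,len(q),q.mean(0),(q.min(0)+q.max(0))/2,np.ptp(q,axis=0),"z pct",np.percentile(q[:,2],[5,25,50,75,95]))
    # foot top: near carrier
    m=(abs(P[...,0]-.588)<.045)&(abs(P[...,1]-.004)<.045)&(P[...,2]>.006)&(P[...,2]<.04)&(z["im"].min(-1)>120)
    q=P[m]; print("bright z hist",np.histogram(q[:,2],bins=np.arange(.006,.042,.002)))
    m=(abs(P[...,0]-.588)<.03)&(abs(P[...,1]-.004)<.03)&(P[...,2]>.045)&(P[...,2]<.075)&(z["im"].min(-1)>120)
    print(np.histogram(P[m][:,2],bins=np.arange(.045,.075,.002)))
```

```text
tri [0.65454804 0.00480678 0.0564943 ] [ 0.20145231 -0.45354696  0.28182852  0.48292519]
scene 526 [0.65623849 0.00335216 0.05371733] [0.65024071 0.00506352 0.05166768] [0.05634001 0.04505438 0.01322008] z pct [0.04831442 0.05276615 0.0537164  0.05554828 0.05704673]
bright z hist (array([  0,   0,   0,   4,   9,  98, 142,  21,  11,  13,  25,   8,   3,
         2,   2,   8,   8]), array([0.006, 0.008, 0.01 , 0.012, 0.014, 0.016, 0.018, 0.02 , 0.022,
       0.024, 0.026, 0.028, 0.03 , 0.032, 0.034, 0.036, 0.038, 0.04 ]))
(array([ 18,   8,  10,  20,  43, 101,  20,   1,   0,   0,   0,   0,   0,
         0]), array([0.045, 0.047, 0.049, 0.051, 0.053, 0.055, 0.057, 0.059, 0.061,
       0.063, 0.065, 0.067, 0.069, 0.071, 0.073]))
side 387 [0.65265652 0.00277018 0.05381248] [0.65107483 0.00495795 0.05212742] [0.05798729 0.04465775 0.01185113] z pct [0.04855131 0.053015   0.05387862 0.05564298 0.0570063 ]
bright z hist (array([  0,   3,   8,   2,  17,  74, 193,  20,  10,  11,  24,  12,  11,
        14,   8,   9,   5]), array([0.006, 0.008, 0.01 , 0.012, 0.014, 0.016, 0.018, 0.02 , 0.022,
       0.024, 0.026, 0.028, 0.03 , 0.032, 0.034, 0.036, 0.038, 0.04 ]))
(array([18, 11, 17, 16, 36, 81, 39,  1,  1,  0,  0,  0,  0,  0]), array([0.045, 0.047, 0.049, 0.051, 0.053, 0.055, 0.057, 0.059, 0.061,
       0.063, 0.065, 0.067, 0.069, 0.071, 0.073]))
```

Emit:
carry_out --increments '[[[0,0,0.3],[0.02,0.18,0],0],[[0,0,0.3],[0.02,0.17,0],0],[[0,0,0],[0,0,0],0],[[0,0,0],[0,0,0],0]]'

```text
t: 4.85
tool_pos: [0.5893, 0.0102, 0.2437]
tool_rot: [-1.278, 1.163, 1.264]
contact_force: [0.1, -0.1, -0.8]
opening: 0.0132
```

```bash
cat > m.py <<'E'
from s import *
from scipy.optimize import least_squares
import sys
tag=sys.argv[1]
o,M=st(); C={};L={};H={}
for n in ["scene","side"]:
    im,D=get_image(n); C[n]=c=get_calibration(n); P=cloud(c,D)
    a=im[180:300,240:400] if n=="scene" else im[190:310,290:450]
    cv2.imwrite(f"pics/{n}{tag}.png",cv2.resize(a,None,fx=5,fy=5,interpolation=cv2.INTER_CUBIC))
    r=tip_of(n,"lens"); L[n]=r[0]["centre"] if r else None; r2=tip_of(n,"holder"); print(n,r[:1],r2[:1])
    # dark ring top points
    m=(abs(P[...,0]-.6605)<.025)&(abs(P[...,1]-.016)<.03)&(P[...,2]>.0525)&(P[...,2]<.0595)&(im.max(-1)<70)
    q=P[m][:,:2]
    f=least_squares(lambda v:np.abs(np.hypot(*(q-v).T)-.0205),[.6575,.0165],loss="soft_l1",f_scale=.002)
    print(n,"ring fit",f.x.round(4),len(q), "ext y",(q[:,1].min()+q[:,1].max())/2,"xmax-22",q[:,0].max()-.022)
    m=(abs(P[...,0]-.588)<.04)&(abs(P[...,1]-.01)<.04)&(P[...,2]>.013)&(P[...,2]<.022)&(im.min(-1)>120)
    print("foot z",np.median(P[m][:,2]))
if all(L.values()):
    f=lambda P:np.r_[proj(C["scene"],P)[0]-L["scene"],proj(C["side"],P)[0]-L["side"]]
    s=least_squares(f,[.65,.01,.05]);print("tri",s.x.round(4),s.fun.round(2))
E
python3 m.py 3
```

```text
t 4.85 pos [0.5893 0.0102 0.2437] jawdeg 94.87 x [ 0.009 -0.002 -1.   ] F [ 0.1 -0.1 -0.8] T [0.05 0.03 0.03] open 0.0132
scene [{'centre': [314.8, 231.1], 'p': 0.84}] [{'centre': [316.1, 252.2], 'p': 0.64}]
scene ring fit [0.6573 0.0137] 169 ext y 0.013908037015656516 xmax-22 0.6576196401943285
foot z 0.0183845689432085
side [] [{'centre': [363.0, 234.6], 'p': 0.75}]
side ring fit [0.6571 0.0144] 107 ext y 0.015079156970679936 xmax-22 0.6581530868029499
foot z 0.01868753298743911
```

Run:
```python
from h import *
from scipy.optimize import least_squares
# refine holder from first frames: circle of top points
for n in ["scene","side"]:
    z=np.load(f"/tmp/{n}0.npz"); c=get_calibration(n); P=cloud(c,z["D"])
    m=(abs(P[...,0]-.6575)<.03)&(abs(P[...,1]-.0165)<.03)&(P[...,2]>.0165)
    from cv2 import minEnclosingCircle
    q=P[m]; print(n,len(q),minEnclosingCircle(q[:,:2].astype(np.float32)),np.percentile(q[:,2],[5,50,95]))
    im=z["im"].astype(int); b=(im[...,2]-im[...,0]>50)&m
    print("brass",b.sum(),P[b].mean(0),((P[b].min(0)+P[b].max(0))/2), np.ptp(P[b],axis=0))
    hh,ww=np.nonzero(b); print(onz(c,[(ww.min()+ww.max())/2,(hh.min()+hh.max())/2],.029))
    c0=least_squares(lambda v:np.r_[0],[0]) if 0 else None
```

```text
scene 2819 ((0.6576144695281982, 0.003460355568677187), 0.03436272218823433) [0.02374638 0.32842545 0.38721989]
brass 156 [0.65841418 0.01296298 0.0522151 ] [0.6558978  0.01167898 0.16698621] [0.04898112 0.04988902 0.28775442]
[0.40870242 0.1849997  0.029     ]
side 1787 ((0.6579528450965881, 0.004184308927506208), 0.03423324599862099) [0.02333703 0.30486336 0.34905443]
brass 102 [0.65528816 0.01478031 0.02822913] [0.65799552 0.01972045 0.0272801 ] [0.02905305 0.0342669  0.00596571]
[0.65638628 0.01567353 0.029     ]
```

View pics/scene3.png

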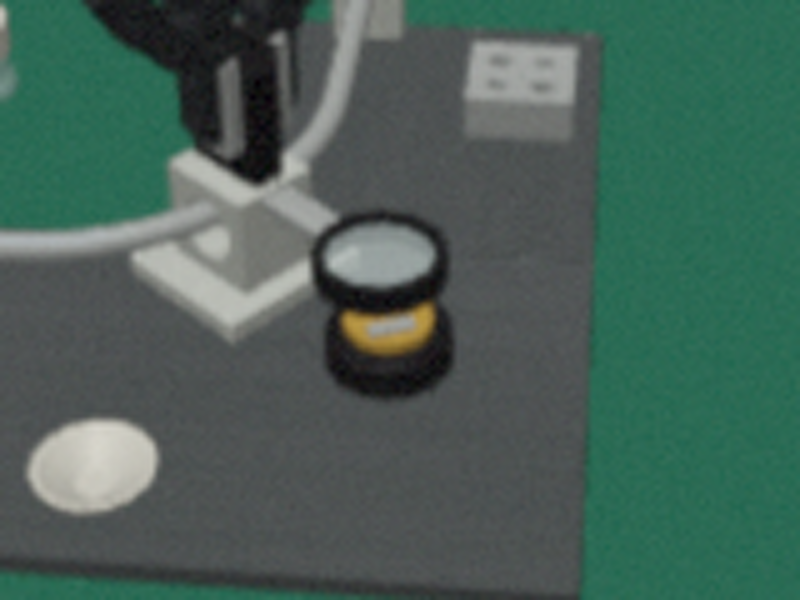

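View pics/side3.png

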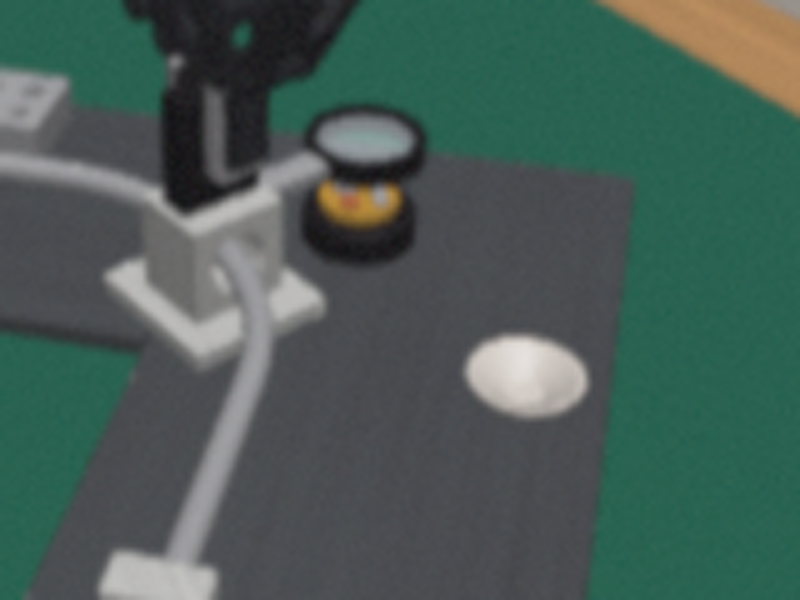

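Run:
```python
from h import *
from scipy.optimize import least_squares
C={n:get_calibration(n) for n in ["scene","side"]}
def solve(us,z):
    return least_squares(lambda v:[proj(C[n],[v[0],v[1],z])[0,0]-us[n] for n in C],[.6575,.0165]).x
print("lens",solve({"scene":315.9,"side":363.1},.051),"holder",solve({"scene":317.9,"side":361.9},.021))
```

```text
lens [0.65786744 0.01385674] holder [0.65852402 0.01697293]
```

Emit:
carry_out --increments '[[[0,0,0.1],[0.02,0.12,0],0],[[0,0,0],[0,0,0],0],[[0,0,0],[0,0,0],0]]'

```text
t: 5.45
tool_pos: [0.5897, 0.0125, 0.2438]
tool_rot: [-1.286, 1.158, 1.271]
contact_force: [0.6, -1.5, -0.6]
opening: 0.0132
```

```bash
python3 m.py 4
```

```text
t 5.45 pos [0.5897 0.0125 0.2438] jawdeg 95.48 x [ 0.009 -0.003 -1.   ] F [ 0.6 -1.5 -0.6] T [-0.04  0.09  0.01] open 0.0132
scene [{'centre': [316.9, 227.4], 'p': 0.97}] [{'centre': [314.7, 250.4], 'p': 0.58}]
scene ring fit [0.6577 0.0168] 168 ext y 0.017169674541622854 xmax-22 0.6575073808237315
foot z 0.018360848395421236
side [{'centre': [360.7, 218.2], 'p': 0.97}] [{'centre': [364.2, 235.7], 'p': 0.68}]
side ring fit [0.6577 0.0175] 112 ext y 0.018297045714162602 xmax-22 0.6584612493228498
foot z 0.018619974180894838
tri [0.6538 0.0183 0.0562] [-0.51  1.18 -0.72 -1.26]
```

View pics/scene4.png

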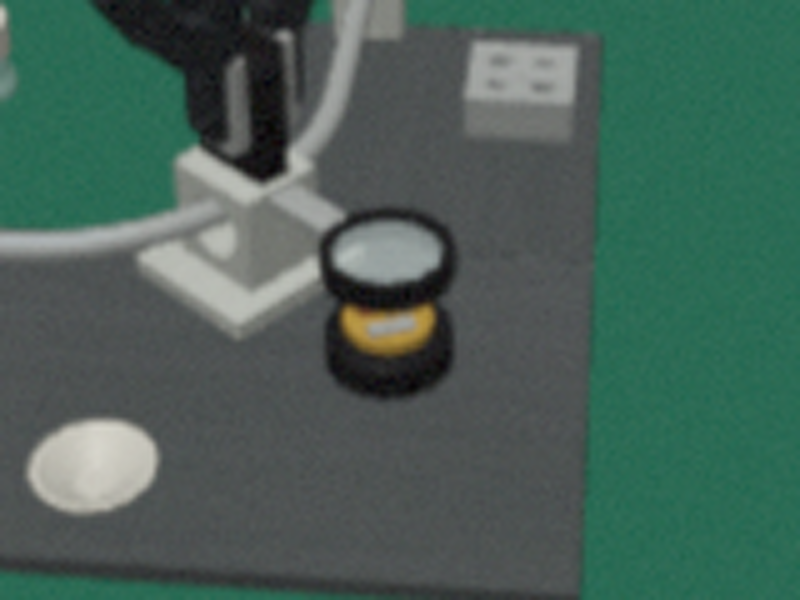

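View pics/side4.png

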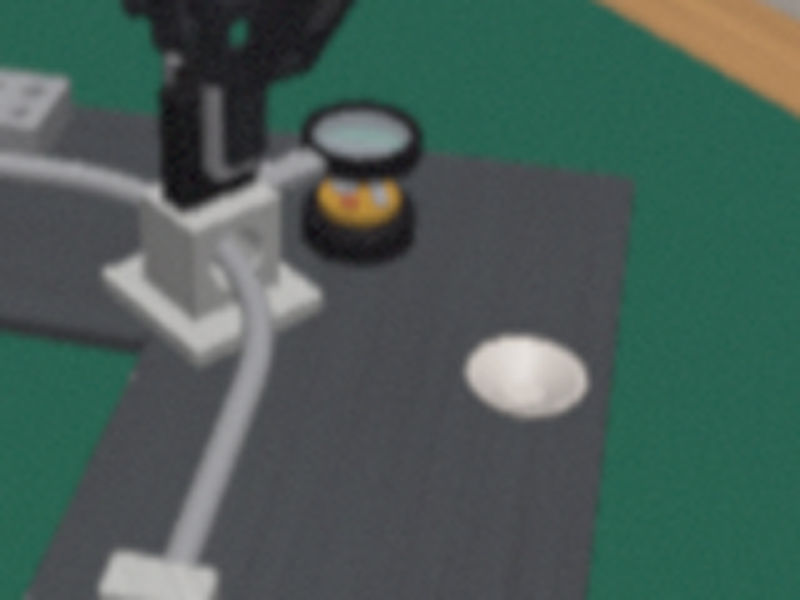

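Emit:
carry_out --increments '[[[0,0,0],[0,0,0],0.3],[[0,0,0],[0,0,0],0.5],[[0,0,0],[0,0,0],0.8],[[0,0,0],[0,0,0],0.8],[[0,0,0],[0,0,0],0.8],[[0,0,0],[0,0,0],0.8]]'

```text
t: 6.35
tool_pos: [0.5897, 0.0125, 0.2441]
tool_rot: [-1.286, 1.158, 1.271]
contact_force: [0.1, 0.0, -0.3]
opening: 0.0681
```

Emit:
carry_out --increments '[[[0,0,0],[0,0,0.4],0.8],[[0,0,0],[0,0,0.7],0.8],[[0,0,0],[0,0,0.7],0.8],[[0,0,0],[0,0,0.7],0.8],[[0,0,0],[0,0,0.7],0.8],[[0,0,0],[0,0,0.7],0.8],[[0,0,0],[0,0,0],0.8]]'

```text
t: 7.05
tool_pos: [0.5901, 0.0125, 0.3322]
tool_rot: [-1.289, 1.154, 1.266]
contact_force: [0.3, -0.6, 1.0]
opening: 0.0682
```

```bash
python3 m.py 5
```

```text
t 7.05 pos [0.5901 0.0125 0.3322] jawdeg 95.48 x [ 0.015 -0.003 -1.   ] F [ 0.3 -0.6  1. ] T [-0.04  0.04  0.01] open 0.0682
scene [{'centre': [313.7, 228.3], 'p': 0.71}] [{'centre': [317.2, 249.0], 'p': 0.88}]
scene ring fit [0.6577 0.0163] 162 ext y 0.0165019127370353 xmax-22 0.6586982507421079
foot z 0.018124967158712174
side [{'centre': [359.4, 219.3], 'p': 0.88}] []
side ring fit [0.6577 0.0171] 103 ext y 0.01725263638587865 xmax-22 0.6588439425035463
foot z 0.018498354707604914
tri [0.6498 0.0154 0.055 ] [-0.21  0.47 -0.29 -0.5 ]
```

View pics/scene5.png

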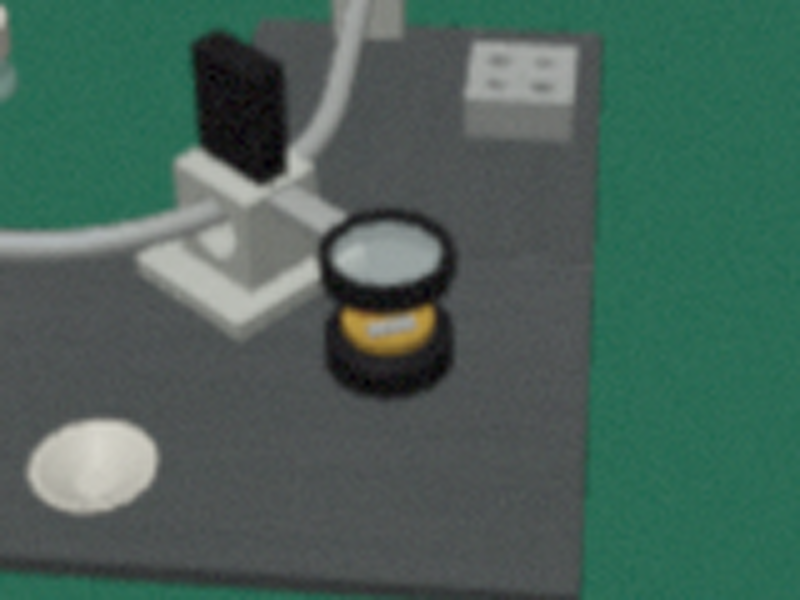

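View pics/side5.png

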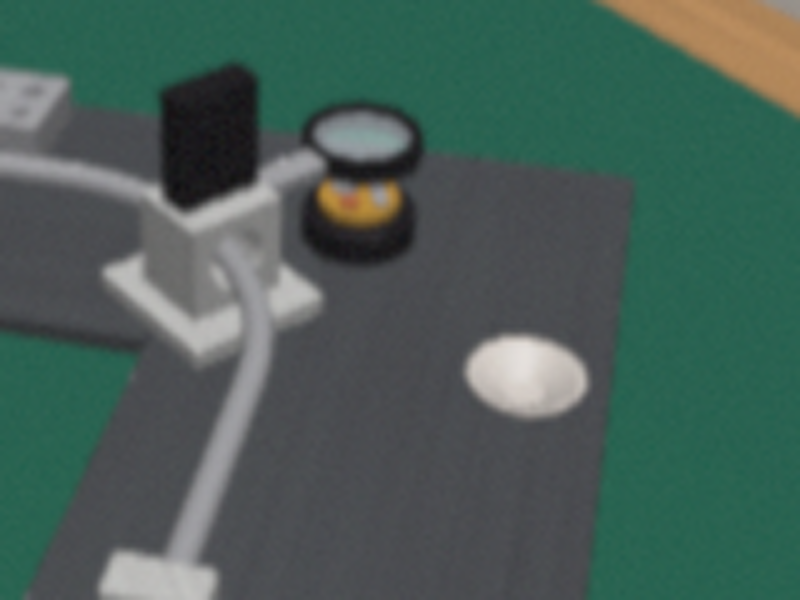

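The carrier is standing free and level. In both views the lens ring is centred over the brass movement: scene (388,257) above (389,325), side (362,140) above (359,205). The gripper is clear of the fin.

```bash
python3 -c "
from station import finish_job
print(finish_job())"
```

```text
the job is handed in; nothing more can be done
None
```

The lens is centred over the brass movement, and I've handed the job in. I gripped the carrier by its fin, slid it along leg A and about 51° round the bend, turning it with the rod. Then I let go and lifted the gripper about 90 mm clear, at about 7 s.

- **Centring:** after release, circle fits of the lens ring in both cameras gave (0.658, 0.0165–0.017) m. The holder measured (0.6575, 0.0165) m, so the offset is about 1 mm, with the calibration good to about 2 mm.
- **Level and at rest:** the foot's top measured 18 mm up, as it should be with the foot flat on the plate. The views before and after release show no visible shift.
- **Forces:** the wrist force read under 2 N at every check.
- **A check that disagreed:** the lens point found by the trained network, triangulated from both cameras, came out about 8 mm off in x at the last check. It had varied by several mm between calls, so I relied on the circle fits and the pictures, which agree with each other.

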